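# Load the parts stick on the sloped feeder cradle

### The job

Take the long parts stick with the narrow nose by its projecting end, draw it all the way out from under the low rack, and let go of it lying flat on the bench. Then take it again by its middle and set it on the sloped feeder cradle, nose downhill and close up to the stop plate (within a few millimetres), resting on both narrow supports between their ears. Do not drop it or let it fall, and do not disturb the other things on the bench.

Things in the scene. Friction and masses are not known exactly. Their poses are not given: they have to be found in the camera images.
- stick: the parts stick: aluminium bar, black strip along its top, 200 mm long in all: body 184 long x 24 wide x 22 high, then a narrow nose 16 x 12 x 14 high. Origin mid-length (of the 200) on the underside; x along the bar to the nose, z out of its top. About 0.18 kg. It starts flat on the bench in one of the rack's two bays, nose and 45 to 70 mm of body sticking out
- stick_nose (a point): centre of the nose's end face: 100 mm along the stick's +x from its origin, 11 mm above its underside
- stick_tail (a point): centre of the blunt tail's end face: 100 mm along the stick's -x from its origin, 11 mm above its underside
- rack: low grey rack fixed to the bench, 190 (x) x 220 (y) mm, 50 mm high; small stock on the back half of its top (to 80 mm). Two bays side by side, centred at its x = -45 and +45 mm, each 86 wide and 42 high, open only at the face y = -110 mm. Origin at the centre of its underside; the sticks come out along its -y
- cradle: the fixed feeder cradle: dark steel base plate 270 x 100 x 12 mm with two uprights that carry the sloped bed. Origin at the centre of its underside; its x points horizontally from the low end to the high end, the low end with the stop plate being nearer the robot
- bed: sloped bed of the cradle. Origin 95 mm straight above the cradle's origin, in the plane where the stick's underside rests, midway between the supports; x uphill (0.32 rad above level, away from the robot), y across, z square to the slope, up. Loaded, the stick's x points along the bed's -x and its origin is within a few mm of this origin (exactly there if the nose touches the stop)
- support_low (a point): top of the lower support, at bed x = -60 mm: a steel crosspiece 10 mm thick along x; on it two ears 12 mm high leave a gap of 34 mm (bed y from -17 to +17 mm) for the 24 mm stick
- support_high (a point): top of the upper support, at bed x = +60 mm, made like the lower one. Between the two supports nothing stands higher than the base plate, so fingers may reach below the stick there
- stop (a point): the stop: centre of the spot on the stop plate where the nose comes; bed x = -100 mm, 11 mm above the bed plane. The plate, 56 mm wide and 8 mm thick, stands square to the slope and rises 88 mm above the bed plane, so the stick cannot be set down while held near its nose
- blank: a shorter blunt aluminium stick, 140 x 24 x 22 mm, without a nose, in the rack's other bay; origin at the centre of its underside, x along it; leave alone
- housing_a: small black moulded connector housing, 42 x 26 x 26 mm, on the bench beside the low end of the cradle; origin at the centre of its underside; leave alone
- housing_b: small black moulded connector housing, 42 x 26 x 26 mm, on the far side of the bench, at the middle; origin at the centre of its underside; leave alone
- housing_c: small black moulded connector housing, 42 x 26 x 26 mm, on the bench beyond the high end of the cradle; origin at the centre of its underside; leave alone
- screwdriver: black-handled screwdriver, 170 mm, lying on the bench between the robot and the rack; leave alone
- oil_can: grey can, 52 mm across, 100 mm tall, to the right of the cradle; origin at the centre of its underside; leave alone
- dish: shallow steel dish, 90 mm across, 28 mm high, at the back; leave alone
- gauge: steel gauge block 60 x 30 x 20 mm to the right of the cradle's low end; leave alone
Mind the look-alikes: they are no part of the job. What is shaped like the stick but orange is not meant.

How it is judged:
On the way, in this order (a step that is already met when the one before it is completed fails the run):
1. the stick lies flat on the bench, all of it out past the rack's open face, let go and still (y of stick_tail in the frame of rack below -0.112 m and height (world z) of stick below 0.006 m and angle between stick's own z axis and vertical below 0.08 rad and contact force between the fingers and stick below 0.3 N and linear speed of stick below 0.03 m/s), for 0.2 s.
2. the stick is lifted off the bench, held by its middle (TCP within 45 mm of its origin) (height (world z) of stick above 0.05 m and distance between the grasp point and stick below 0.045 m and contact force between the fingers and stick above 0.5 N), for 0.1 s.
At the end, for the whole second after the job is handed in: The stick rests on both supports of the sloped bed, between their ears (origin within 7 mm sideways and 4 mm of the bed plane, along the slope within 0.09 rad, top side up), nose downhill with its tip no more than 10 mm from the stop plate, released and still (x of stick_nose in the frame of bed between -0.104 and -0.09 m and y of stick in the frame of bed between -0.007 and 0.007 m and z of stick in the frame of bed between -0.004 and 0.004 m and angle between the x axis of stick and the x axis of bed, either way round below 0.09 rad and angle between the z axis of stick and the z axis of bed, either way round below 0.09 rad and angle between stick's own z axis and vertical below 0.6 rad and contact force between stick and bed above 0.3 N and linear speed of stick below 0.01 m/s); the robot touches nothing.
It fails at once if the stick falls or is flung: faster than 0.6 m/s while the fingers do not touch it (linear speed of stick above 0.6 m/s and contact force between the fingers and stick below 0.1 N).
It fails at once if another thing on the bench is disturbed (moved by more than 25 mm) (distance of any of blank, housing_a, housing_b, housing_c, screwdriver, oil_can, dish, gauge from where it was at the start of the episode above 0.025 m).
It also fails if it takes over 48 s, if anything falls off the work surface, if the arm or the gripper's body presses on something with over 40 N, if the wrist force passes 120 N, or if a joint passes its speed limit or range.

### The arm

A 6-joint arm with a two-finger parallel gripper is mounted at the origin on the work surface. World frame = base frame: x ahead of the robot, y to its left, z up, the work surface at z = 0. Lengths are in m, angles in rad, forces in N, time in s.
With the tool pointing down it reaches from about 0.375 to 0.75 m from the base axis. Payload 9 kg.
Tool frame: the origin (TCP) lies between the finger pads, 19 mm behind the fingertips; this is the grasp point; z points along the fingers, y is the line along which they close (so a half turn about z gives the same grasp; the last joint's range is limited). The gripper opens to 85 mm and grips with 20 to 120 N. Pads are 22 mm wide; open, the fingers measure 114 mm over their backs; the gripper's body (76 mm by 85 mm) begins 54 mm behind the grasp point. The pads swing forward as they close: fully open they stand 13 mm farther back than shut.
Start: joints at [-1.518, 0.104, 0.097, 1.564, 0, 1.353], TCP at [0.161, -0.578, 0.25] pointing down, gripper open.
Joint ranges: [-2.99, 2.99], [-0.84, 1.86], [-1.1, 1.16], [-1.84, 2.11], [-1.51, 1.56], [-3.14, 3.14]. Speed limits (rad/s): [2.22, 2.22, 2.57, 3.14, 3.14, 3.14].

### API

Orientations are given as a rotation vector (axis times angle).
In Python, from workcell import manip, open_jaws, grab, kinematics, eyes, job gives the robot as it stands. Calls block until the motion is done:
- manip.move_pose(position, orientation): joint-space move of the TCP to a pose.
- manip.move_l(position, ori=None, vel=0.15): straight line of the TCP; ori=None keeps the orientation; vel is the mean speed in m/s.
- manip.movej(angles): joint-space move.
- open_jaws() and grab(): open the fingers fully, or close them until they stop; the grip force is fixed at half the most.
- manip.dwell(seconds).
- kinematics.ik(position, orientation): joint angles nearest the present ones, or None.
- eyes.read_camera(name): name is "scene" or "top"; returns (picture, depth): 480x640x3 uint8, red, green, blue; 480x640 float32, m along the optical axis (not along the pixel's ray), 0 where there is no reading.
- eyes.calibration(name): a dict with "intrinsics" (3x3 intrinsics, pixels), "position" and "orientation" of the camera in the world. Camera axes: x right, y down, z forward; pixel columns grow to the right and rows downward; lengths in m; the calibration is good to about 2 mm. A picture is of the moment at which its call begins. calibration takes no time and is no camera call.
A pose or a line that the arm cannot do raises manip.Unreachable and nothing moves.
- job.close_job(): hands the job in; it is judged then, once.
Trained networks look in the newest picture that a camera, given by its name, has taken for a name from the list of things; names that differ only in an ending like _2 or _b are one class to them, and where a whole thing is asked for, a point or a joint stands for the part that bears it (a point fixed in the world has none). Each returns a list of dicts, best first, with "confidence" (0 to 1); they miss things now and then, are a little off and sometimes report something else, mostly with a low value. They report only what shows in the picture. A call takes as long as a camera call. They do not tell look-alikes from the thing itself.
- eyes.recognise(target, camera): "point" ([row, column] in pixels, amid what is visible of it).
Readings, each from a call of its own:
- manip.read_time(): time.
- manip.read_joints(): joint angles.
- manip.read_dq(): joint speeds.
- manip.read_joint_efforts(): joint torques, N m.
- manip.read_eef_pos(): TCP position.
- manip.read_tcp_rot(): TCP orientation.
- manip.read_force(): force on the tool from outside, world axes, zero at the start.
- manip.read_ft_torque(): the same for the moment, N m.
- manip.read_finger_gap(): opening from 0.0 (shut) to 1.0 (fully open).
- manip.read_gripper_force(): force on a finger pad.
Only numpy, scipy, OpenCV 4.12 (cv2) and the standard library are available. Lean on these libraries where they do the work, as an engineer would, in place of code of your own. Each camera call takes 0.05 s, during which the arm holds its last target. There are 200 camera calls.

## Working session

There is one attempt and no reset: what is moved stays moved. The work goes in short steps, each a Python script; the robot and the scene stay as the last script left them, time stands still between calls to the robot, and variables do not carry over. Pictures are saved under pics/ and viewed, at most 10 in all, crops included, and the job is handed in when it is done.

```bash
ls; mkdir -p pics
cat > h.py <<'E'
import numpy as np, cv2
from scipy.spatial.transform import Rotation as R
from workcell import manip, open_jaws, grab, kinematics, eyes, job
def cal(n):
    c=eyes.calibration(n); o=np.array(c["orientation"],float)
    M=R.from_rotvec(o).as_matrix() if o.size==3 else o.reshape(3,3)
    return np.array(c["intrinsics"]),np.array(c["position"]),M
def cloud(n,depth):
    K,p,M=cal(n); v,u=np.mgrid[:480,:640]
    c=np.stack([(u-K[0,2])/K[0,0]*depth,(v-K[1,2])/K[1,1]*depth,depth],-1)
    return c@M.T+p
def snap(n,f=None):
    im,d=eyes.read_camera(n)
    if f: cv2.imwrite(f,im[...,::-1])
    return im,d,cloud(n,d)
E
python3 - <<'E'
from h import *
for n in ("scene","top"):
    im,d,P=snap(n,f"pics/{n}0.png"); np.savez(f"{n}0.npz",im=im,d=d,P=P)
    print(n,eyes.calibration(n)["position"],eyes.calibration(n)["orientation"])
    for t in ("stick","stick_nose","rack","blank","cradle","support_low","support_high","stop"):
        for r in eyes.recognise(t,n)[:3]:
            a,b=map(int,np.round(r["point"])); print(t,(a,b),round(r["confidence"],2),P[min(a,479),min(b,639)].round(3))
E
```

```text
pics
scene [ 1.24251187 -0.314163    1.11390303] [-2.08666862 -1.46925618  0.5173782 ]
stick (137, 421) 0.91 [0.203 0.351 0.021]
stick_nose (139, 417) 0.95 [0.208 0.335 0.023]
stick_nose (235, 404) 0.63 [0.518 0.151 0.017]
rack (222, 459) 0.83 [0.55  0.284 0.052]
rack (180, 390) 0.29 [0.333 0.192 0.023]
cradle (273, 248) 0.86 [ 0.566 -0.261  0.121]
support_low (232, 234) 0.62 [ 0.405 -0.261  0.074]
support_low (225, 459) 0.61 [0.557 0.281 0.049]
support_high (229, 231) 0.68 [ 0.405 -0.266  0.087]
stop (231, 234) 0.89 [ 0.406 -0.26   0.078]
top [ 0.22544213 -0.0545942   1.60493048] [-2.12144357  2.14916179 -0.16886892]
stick (229, 254) 0.6 [0.502 0.146 0.024]
stick (335, 177) 0.58 [0.19  0.369 0.027]
stick_nose (333, 179) 0.72 [0.196 0.365 0.02 ]
stick_nose (224, 253) 0.44 [0.517 0.149 0.029]
rack (220, 206) 0.95 [0.527 0.286 0.053]
blank (196, 247) 0.69 [0.605 0.168 0.025]
blank (226, 252) 0.34 [0.511 0.152 0.027]
cradle (227, 381) 0.88 [ 0.506 -0.239  0.011]
support_low (260, 388) 0.92 [ 0.394 -0.245  0.107]
support_high (258, 389) 0.82 [ 0.402 -0.251  0.085]
stop (254, 390) 0.55 [ 0.417 -0.259  0.052]
```

```bash
sleep 1; ls pics
```

```text
scene0.png
top0.png
```

View pics/scene0.png

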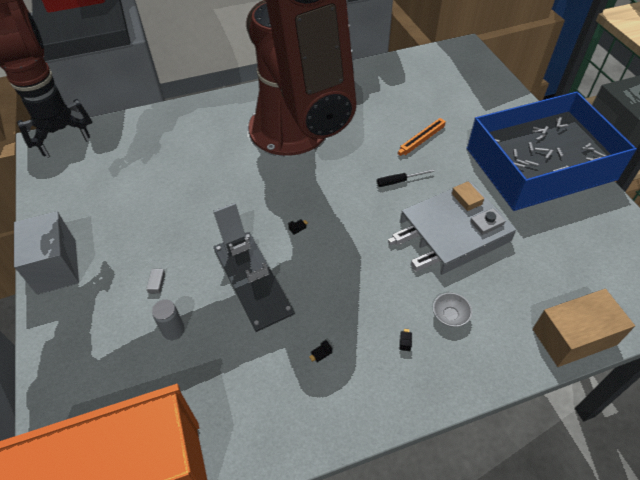

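View pics/top0.png

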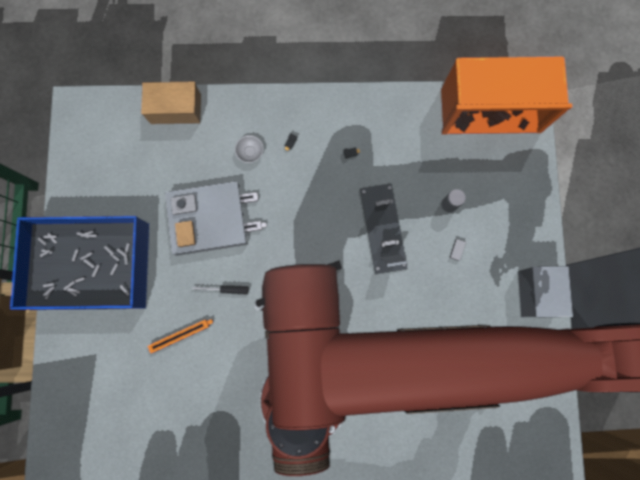

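The scene picture shows the candidates as (row, col): an orange look-alike at (137,421), a bar in the near bay at (236,404), and a bar in the far bay at (258,425). In the top picture the two bars are at (225,255) and (196,250). The near bar seems to have the nose. The cradle is at about scene (270,250), with the stop plate at (220,228). I'll check the choice in a crop and fit the geometry.

```bash
cat > fit.py <<'E'
from h import *
s=np.load("scene0.npz"); t=np.load("top0.npz")
a=cv2.resize(s["im"][190:290,200:300],(390,390),interpolation=cv2.INTER_CUBIC)
b=cv2.resize(s["im"][215:285,380:450],(390,390),interpolation=cv2.INTER_CUBIC)
cv2.imwrite("pics/crop1.png",np.hstack([a,b])[...,::-1])
for n,D in (("scene",s),("top",t)):
    P=D["P"]; ok=D["d"]>0
    def sel(x0,x1,y0,y1,z0,z1): 
        return P[ok&(P[...,0]>x0)&(P[...,0]<x1)&(P[...,1]>y0)&(P[...,1]<y1)&(P[...,2]>z0)&(P[...,2]<z1)]
    print(n,"bench z",np.median(sel(.3,.7,-.1,.1,-.03,.03)[:,2]))
    q=sel(.35,.75,.1,.45,.042,.056); r=cv2.minAreaRect(q[:,:2].astype(np.float32)); print("rack",r,np.median(q[:,2]),len(q))
    q=sel(.35,.72,-.40,-.15,.006,.017); r=cv2.minAreaRect(q[:,:2].astype(np.float32)); print("base",r,len(q))
    for y0,x0,x1 in ((.08,.44,.56),(.08,.56,.66)):
        q=sel(x0,x1,y0,.19,.015,.03); r=cv2.minAreaRect(q[:,:2].astype(np.float32)); print("bar",r,np.median(q[:,2]),len(q))
        for lo in np.arange(.08,.2,.01):
            k=q[(q[:,1]>lo)&(q[:,1]<lo+.01)]
            if len(k): print("   y%.2f x %.3f..%.3f mean %.3f n%d z%.3f"%(lo,k[:,0].min(),k[:,0].max(),k[:,0].mean(),len(k),np.median(k[:,2])))
    q=sel(.35,.72,-.40,-.15,.05,.24)
    for lo in np.arange(.36,.68,.01):
        k=q[(q[:,0]>lo)&(q[:,0]<lo+.01)]
        if len(k): print("   x%.2f y %.3f..%.3f z %.3f..%.3f n%d"%(lo,k[:,1].min(),k[:,1].max(),k[:,2].min(),k[:,2].max(),len(k)))
E
python3 fit.py
```

```text
scene bench z -0.0007905114920541134
rack ((0.5399115681648254, 0.2857978940010071), (0.19364729523658752, 0.2234802395105362), 8.382169723510742) 0.04892791463818846 4086
base ((0.5214608311653137, -0.263498455286026), (0.21192821860313416, 0.3163852095603943), 86.7762222290039) 2799
bar ((0.5119321346282959, 0.14373543858528137), (0.10051364451646805, 0.07849592715501785), 6.446569442749023) 0.021074616721354023 262
   y0.10 x 0.517..0.530 mean 0.523 n7 z0.018
   y0.11 x 0.511..0.526 mean 0.520 n15 z0.019
   y0.12 x 0.505..0.533 mean 0.518 n34 z0.020
   y0.13 x 0.503..0.530 mean 0.518 n34 z0.021
   y0.14 x 0.503..0.528 mean 0.516 n30 z0.020
   y0.15 x 0.503..0.527 mean 0.515 n31 z0.022
   y0.16 x 0.459..0.526 mean 0.502 n42 z0.021
   y0.17 x 0.463..0.559 mean 0.512 n51 z0.021
   y0.18 x 0.501..0.558 mean 0.532 n18 z0.022
bar ((0.6046299934387207, 0.1606399267911911), (0.027393437922000885, 0.05999854579567909), 7.170996189117432) 0.021055263018280757 215
   y0.13 x 0.594..0.619 mean 0.608 n34 z0.021
   y0.14 x 0.596..0.619 mean 0.608 n37 z0.021
   y0.15 x 0.591..0.619 mean 0.606 n3
[... 1859 characters left out ...]
..0.612 mean 0.601 n24 z0.022
   y0.18 x 0.589..0.612 mean 0.600 n24 z0.022
   x0.37 y -0.289..-0.235 z 0.138..0.152 n31
   x0.38 y -0.291..-0.234 z 0.104..0.154 n67
   x0.39 y -0.289..-0.231 z 0.075..0.131 n57
   x0.40 y -0.287..-0.231 z 0.054..0.098 n47
   x0.41 y -0.285..-0.234 z 0.051..0.068 n51
   x0.42 y -0.279..-0.253 z 0.053..0.065 n5
   x0.43 y -0.235..-0.231 z 0.085..0.093 n4
   x0.44 y -0.275..-0.228 z 0.054..0.091 n54
   x0.45 y -0.275..-0.228 z 0.058..0.091 n26
   x0.46 y -0.274..-0.274 z 0.059..0.059 n1
   x0.54 y -0.219..-0.214 z 0.128..0.131 n3
   x0.55 y -0.259..-0.212 z 0.051..0.131 n72
   x0.56 y -0.260..-0.211 z 0.059..0.130 n41
   x0.57 y -0.254..-0.252 z 0.099..0.109 n2
```

View pics/crop1.png

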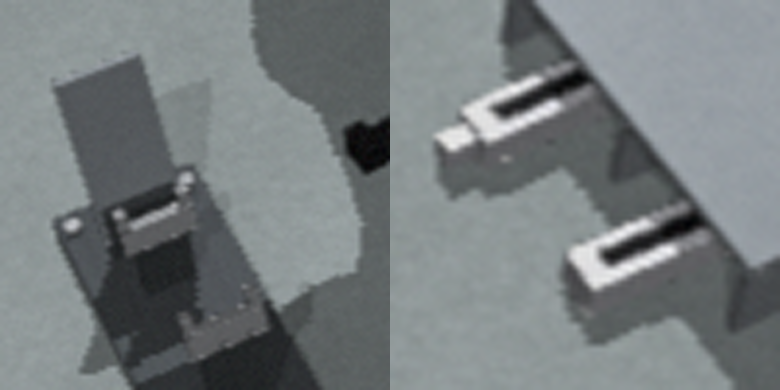

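The crop confirms it: the near-bay bar has the stepped, narrower nose (scene ≈(236,392)), and the far-bay bar is blunt, so it is the blank. Next I check IK for all the planned poses and fit the cradle.

```bash
cat >> h.py <<'E'
def down(a): return R.from_euler('z',a)*R.from_euler('x',np.pi)
SL=.32
def bedR(yaw): return R.from_euler('z',yaw)*R.from_euler('y',-SL)   # bed x uphill
def bedtool(yaw,flip): # tool x along -bed x (stick x) or +bed x if flip
    return bedR(yaw)*R.from_euler('z',np.pi*(not flip))*R.from_euler('x',np.pi)
E
cat > fitc.py <<'E'
from h import *
from scipy.optimize import least_squares
def fit(P,d,show=True):
    q=P[(d>0)&(P[...,0]>.34)&(P[...,0]<.72)&(P[...,1]>-.36)&(P[...,1]<-.17)&(P[...,2]>.05)&(P[...,2]<.2)]
    c=np.array([.503,-.248]); yaw=.148
    for _ in range(6):
        b=bedR(yaw).inv().apply(q-np.array([c[0],c[1],.095]))
        pl=(abs(b[:,0]+.1)<.014)&(b[:,2]>.02)&(b[:,2]<.1)&(abs(b[:,1])<.04)
        ex=lambda v:(np.percentile(v,2)+np.percentile(v,98))/2
        lo=b[(abs(b[:,0]+.06)<.012)&(abs(b[:,2])<.016)]; hi=b[(abs(b[:,0]-.06)<.012)&(abs(b[:,2])<.016)]
        yl,yh,yp=ex(lo[:,1]),ex(hi[:,1]),ex(b[pl][:,1])
        xs=b[pl][:,0]; 
        A=np.polyfit([-.1*np.cos(SL)-.015,-.06*np.cos(SL),.06*np.cos(SL)],[yp,yl,yh],1)
        yaw+=np.arctan(A[0]); dx=(np.median(xs)+.1)/np.cos(SL)
        c=c+dx*np.array([np.cos(yaw),np.sin(yaw)])+A[1]*np.array([-np.sin(yaw),np.cos(yaw)])
    if show: print("c",c.round(4),"yaw %.4f"%yaw,"xs",np.percentile(xs,[5,50,95]).round(4),"yl,yh,yp",np.round([yl,yh,yp],4),len(lo),len(hi),pl.sum(),"ear top z",np.percentile(lo[:,2],[50,97]).round(4),"widths",np.ptp(lo[:,1]).round(3),np.ptp(hi[:,1]).round(3),np.ptp(b[pl][:,1]).round(3))
    return c,yaw
if __name__=="__main__":
    for n in ("scene","top"):
        D=np.load(n+"0.npz"); fit(D["P"],D["d"])
    th=-np.pi/2+.145
    print(manip.read_time(), R.from_rotvec(manip.read_tcp_rot()).as_matrix().round(2).tolist())
    for a in (th,th+np.pi):
        print("grasp",kinematics.ik([.5145,.143,.024],down(a).as_rotvec()),kinematics.ik([.52,.1,.024],down(a).as_rotvec()))
    for f in (0,1): print("bed",kinematics.ik([.503,-.248,.115],bedtool(.148,f).as_rotvec()),kinematics.ik([.503,-.248,.2],bedtool(.148,f).as_rotvec()))
E
python3 fitc.py
```

```text
c [ 0.5049 -0.2512] yaw 0.1488 xs [-0.104  -0.1    -0.0964] yl,yh,yp [ 0.0001 -0.     -0.0001] 175 204 595 ear top z [-0.0036  0.0118] widths 0.048 0.048 0.056
c [ 0.5029 -0.2437] yaw 0.1516 xs [-0.1057 -0.1    -0.0983] yl,yh,yp [ 0.0004 -0.0001 -0.0003] 78 72 168 ear top z [-0.0008  0.0143] widths 0.048 0.048 0.057
0.9 [[0.96, 0.27, 0.0], [0.27, -0.96, -0.0], [0.0, 0.0, -1.0]]
grasp [ 0.02595401 -0.00594425 -0.43204512  1.14469545  0.         -1.68984232] [-0.05726966 -0.01969618 -0.44568278  1.14480973  0.         -1.77306598]
grasp [ 0.02595401 -0.00594425 -0.43204512  1.14469545  0.          1.45175034] [-0.05726966 -0.01969618 -0.44568278  1.14480973  0.          1.36852667]
bed [-0.83008601 -0.29006064 -0.5504883   1.12732301  0.26396562 -0.953719  ] [-0.83008601 -0.31694389 -0.41764607  1.28704848  0.26396562 -0.953719  ]
bed [-0.83008601 -0.29006064 -0.5504883   1.12732301  0.26396562  2.18787366] [-0.83008601 -0.31694389 -0.41764607  1.28704848  0.26396562  2.18787366]
```

Run:
```python
from h import *
th=-np.pi/2+.145; o=down(th).as_rotvec()
open_jaws()
manip.move_pose([.5145,.143,.15],o)
print(manip.read_time(),manip.read_eef_pos())
snap("scene","pics/above.png")
manip.move_l([.5145,.143,.024],vel=.12)
print(manip.read_force())
grab()
print(manip.read_time(),manip.read_finger_gap(),manip.read_gripper_force(),manip.read_force(),manip.read_eef_pos())
im,d,P=snap("scene","pics/grasp.png")
```

```text
3.9667 [0.51473995 0.14253916 0.15010977]
[ 0.87677013 -0.15742709 -0.48782235]
5.8083 0.26170816834281246 59.47816729545593 [-0.52285436 -0.09246824  3.15632372] [0.51484272 0.14299862 0.02442737]
```

View pics/grasp.png

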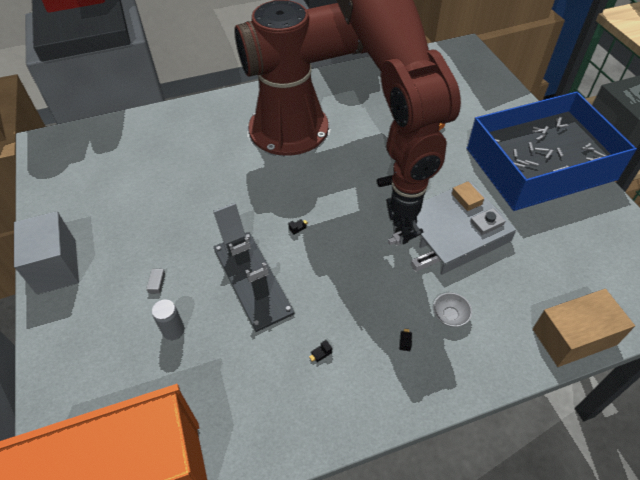

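The fingers hold the stick near its nose (scene ≈(235,400), gap 22–24 mm), and nothing else has been disturbed. Now I pull it out.

Run:
```python
from h import *
th=-np.pi/2+.145; u=np.array([np.cos(th),np.sin(th),0])
p=np.array([.5148,.143,.0244])
manip.move_l(p+[0,0,.0015],vel=.03)
manip.move_l(p+[0,0,.0015]+.155*u,vel=.08)
print(manip.read_force(),manip.read_finger_gap())
manip.move_l(p+.155*u-[0,0,.0004],vel=.03)
q=np.array(manip.read_eef_pos()); print("rel",q,manip.read_force())
open_jaws(); manip.dwell(.4)
manip.move_l(q+[0,0,.13],vel=.2)
# step aside so that the cameras see the stick
manip.move_pose([.45,-.12,.3],down(th).as_rotvec())
for n in ("scene","top"):
    im,d,P=snap(n,f"pics/{n}1.png"); np.savez(f"{n}1.npz",im=im,d=d,P=P)
    k=P[(d>0)&(P[...,0]>.44)&(P[...,0]<.6)&(P[...,1]>-.1)&(P[...,1]<.165)&(P[...,2]>.014)&(P[...,2]<.03)]
    r=cv2.minAreaRect(k[:,:2].astype(np.float32)); v,w,_=cv2.PCACompute2(k[:,:2].astype(np.float32),None)
    s=(k[:,:2]-v[0])@w[0]; print(n,len(k),"rect",r,"mean",v,"dir",w[0],"ends",(v[0]+s.min()*w[0]),(v[0]+s.max()*w[0]),np.ptp(s))
print(manip.read_time())
```

```text
[-0.1760086   0.7845939  -1.35641032] 0.26385353805094947
rel [ 0.53750845 -0.01021111  0.02441091] [-1.14137403  0.53384421  3.3303318 ]
scene 710 rect ((0.5295652747154236, 0.05887933075428009), (0.21067680418491364, 0.13959141075611115), 89.61841583251953) mean [[0.5324021  0.05792077]] dir [-0.0808018   0.99673015] ends [ 0.54087232 -0.04656364] [0.52333785 0.16973277] 0.21700597837443542
top 452 rect ((0.5565711855888367, 0.07618404924869537), (0.09959781169891357, 0.16678515076637268), 4.602389335632324) mean [[0.5281314 0.0800373]] dir [0.00138005 0.9999991 ] ends [ 0.52800968 -0.00818352] [0.52824582 0.16292905] 0.17111273230846719
11.2083
```

Run:
```python
from h import *
s=np.load("scene1.npz")["im"][170:320,250:450]; t=np.load("top1.npz")["im"][150:300,200:400]
cv2.imwrite("pics/crop2.png",np.hstack([cv2.resize(x,(400,300),interpolation=cv2.INTER_CUBIC) for x in(s,t)])[...,::-1])
for n in ("scene","top"):
    D=np.load(n+"1.npz");P,d=D["P"],D["d"]
    k=P[(d>0)&(P[...,0]>.47)&(P[...,0]<.57)&(P[...,1]>-.1)&(P[...,1]<.15)&(P[...,2]>.014)&(P[...,2]<.03)]
    print(n,"tip",k[:,1].min())
    for lo in np.arange(-.07,.16,.015):
        j=k[(k[:,1]>lo)&(k[:,1]<lo+.015)]
        if len(j): print("  y%.3f x %.3f..%.3f z%.3f n%d"%(lo,j[:,0].min(),j[:,0].max(),np.median(j[:,2]),len(j)))
```

```text
scene tip -0.04653875140198466
  y-0.055 x 0.538..0.551 z0.017 n14
  y-0.040 x 0.529..0.552 z0.019 n40
  y-0.025 x 0.526..0.554 z0.021 n59
  y-0.010 x 0.523..0.550 z0.022 n54
  y0.005 x 0.522..0.548 z0.021 n50
  y0.020 x 0.519..0.547 z0.021 n60
  y0.035 x 0.519..0.544 z0.021 n53
  y0.050 x 0.517..0.541 z0.022 n52
  y0.065 x 0.512..0.542 z0.021 n54
  y0.080 x 0.511..0.539 z0.021 n53
  y0.095 x 0.508..0.536 z0.021 n52
  y0.110 x 0.507..0.533 z0.021 n47
  y0.125 x 0.504..0.533 z0.020 n52
  y0.140 x 0.504..0.529 z0.021 n31
top tip -0.00821038029460077
  y-0.010 x 0.522..0.547 z0.023 n29
  y0.005 x 0.522..0.545 z0.023 n39
  y0.020 x 0.517..0.542 z0.021 n42
  y0.035 x 0.516..0.543 z0.022 n39
  y0.050 x 0.514..0.540 z0.022 n40
  y0.065 x 0.511..0.537 z0.023 n38
  y0.080 x 0.509..0.534 z0.021 n35
  y0.095 x 0.507..0.533 z0.022 n40
  y0.110 x 0.505..0.531 z0.022 n37
  y0.125 x 0.502..0.527 z0.023 n39
  y0.140 x 0.502..0.525 z0.022 n26
```

View pics/crop2.png

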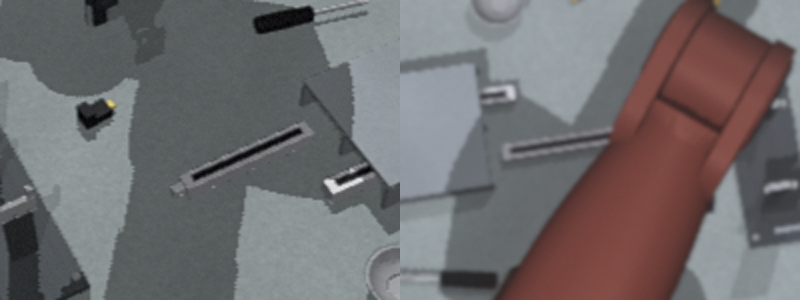

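The right half (top camera) and left half (scene) show the stick lying flat, clear of the rack: nose at crop (188,178), tail at (128,308). Against the known grip line, the scene camera's x is good to under 1 mm and the top camera is off by about -2 mm. Next I regrasp it at the middle, carry it over the cradle and compare the two in one picture.

Run:
```python
from h import *
th=-np.pi/2+.145; o=down(th).as_rotvec()
p=np.array([.528,.055,.0244])
manip.move_pose(p+[0,0,.12],o)
manip.move_l(p,vel=.12)
grab(); print(manip.read_finger_gap(),manip.read_gripper_force(),manip.read_force())
manip.move_l(p+[0,0,.2],vel=.15)
print(manip.read_force(),manip.read_ft_torque(),manip.read_time())
c=np.array([.504,-.2485,.095]); yaw=.149
B=bedR(yaw); h=c+B.apply([.02,0,.0244+.13])
manip.move_pose(h,bedtool(yaw,0).as_rotvec())
manip.dwell(.2)
print(manip.read_eef_pos(),h,manip.read_finger_gap(),manip.read_time())
for n in ("scene","top"):
    im,d,P=snap(n,f"pics/{n}2.png"); np.savez(f"{n}2.npz",im=im,d=d,P=P)
    t=np.array(manip.read_eef_pos())
    b=B.inv().apply(P.reshape(-1,3)-t); m=(d.ravel()>0)
    k=b[m&(abs(b[:,0])<.14)&(abs(b[:,1])<.03)&(b[:,2]>-.035)&(b[:,2]<.006)]
    print(n,len(k),k[:,0].min(),k[:,0].max())
    for lo in np.arange(-.14,.14,.01):
        j=k[(k[:,0]>lo)&(k[:,0]<lo+.01)]
        if len(j): print("  x%.3f y %.4f..%.4f z %.4f n%d"%(lo,j[:,1].min(),j[:,1].max(),np.median(j[:,2]),len(j)))
```

```text
0.2661735721299581 59.91431951522827 [-0.84387799  0.03125269  4.81283526]
[-0.6197885  -0.91310964 -1.10657614] [-0.02458581  0.03105778  0.01581785] 15.4083
[ 0.47525983 -0.25188864  0.2477137 ] [ 0.47474343 -0.25289178  0.24785328] 0.2613637610922328 16.8
scene 704 -0.08139404981883648 0.10350580471413315
  x-0.090 y 0.0065..0.0065 z -0.0039 n1
  x-0.080 y 0.0039..0.0084 z -0.0024 n5
  x-0.070 y 0.0021..0.0097 z -0.0033 n10
  x-0.060 y -0.0020..0.0090 z -0.0036 n12
  x-0.050 y -0.0048..0.0100 z -0.0036 n17
  x-0.040 y -0.0066..0.0095 z -0.0037 n17
  x-0.030 y -0.0063..0.0101 z -0.0031 n18
  x-0.020 y -0.0078..0.0102 z -0.0028 n24
  x-0.010 y -0.0268..0.0098 z -0.0032 n28
  x0.000 y -0.0269..0.0228 z -0.0034 n89
  x0.010 y -0.0234..0.0168 z -0.0040 n73
  x0.020 y -0.0139..0.0089 z -0.0038 n34
  x0.030 y -0.0143..0.0099 z -0.0034 n39
  x0.040 y -0.0140..0.0101 z -0.0038 n33
  x0.050 y -0.0140..0.0096 z -0.0035 n42
  x0.060 y -0.0141..0.0106 z -0.0041 n36
  x0.070 y -0.0137..0.0110 z -0.0042 n40
  x0.080 y -0.0141..0.0090 z -0.0034 n43
  x0.090 y -0.0138..0.0104 z -0.0102 n103
  x0.100 y -0.0135..0.0102 z -0.0140 n40
top 356 0.0026116489722467855 0.09959541728557866
  x0.000 y 0.0158..0.0284 z -0.0069 n5
  x0.010 y -0.0050..0.0211 z -0.0027 n29
  x0.020 y -0.0075..0.0162 z -0.0031 n38
  x0.030 y -0.0080..0.0168 z -0.0036 n41
  x0.040 y -0.0073..0.0167 z -0.0020 n38
  x0.050 y -0.0078..0.0167 z -0.0033 n41
  x0.060 y -0.0063..0.0170 z -0.0035 n38
  x0.070 y -0.0079..0.0168 z -0.0041 n42
  x0.080 y -0.0068..0.0166 z -0.0031 n37
  x0.090 y -0.0077..0.0167 z -0.0038 n47
```

View pics/scene2.png

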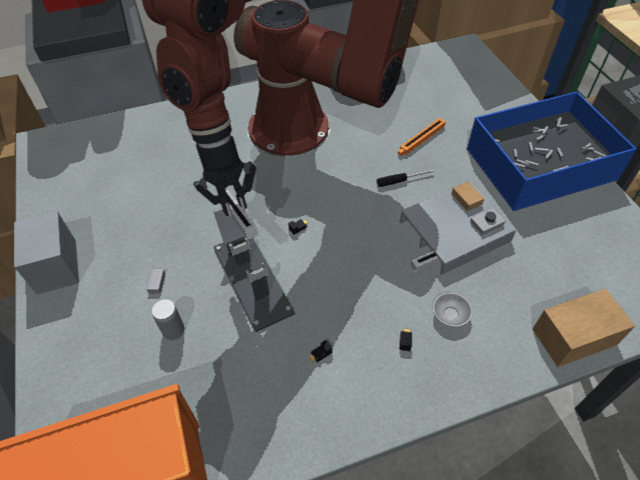

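The picture shows the stick held over the cradle (scene ≈(222,240)), nose downhill and clear of the stop plate. The held stick gives each camera's lateral bias: scene -1.9 mm, top +4.6 mm. With those corrections both cameras agree on the bed origin, about (0.504, -0.249). Now I lower it along the bed normal.

Run:
```python
from h import *
c=np.array([.5043,-.249,.095]); yaw=.1495
B=bedR(yaw); o=bedtool(yaw,0).as_rotvec()
T=lambda x,z:c+B.apply([x,0,.0244+z])
cur=lambda:(B.inv().apply(np.array(manip.read_eef_pos())-c)-[0,0,.0244]).round(4)
manip.move_l(T(.012,.13),o,vel=.1); manip.move_l(T(.012,.03),vel=.12); manip.dwell(.2)
e=cur(); print("at",e,manip.read_force(),manip.read_time())
f0=np.array(manip.read_force())
im,d,P=snap("scene","pics/scene3.png"); np.savez("scene3.npz",im=im,d=d,P=P)
b=B.inv().apply(P.reshape(-1,3)-c); m=d.ravel()>0
# stick top plane at bed z ~ .03+.022; bias-corrected relative to plate
k=b[m&(abs(b[:,1])<.018)&(b[:,2]>.035)&(b[:,2]<.06)&(abs(b[:,0])<.13)]
print("stick y",np.percentile(k[(k[:,0]>.04)][:,1],[2,98]).round(4),"tail",np.percentile(k[k[:,0]>.08][:,0],[90,98,100]).round(4),"z",np.median(k[k[:,0]>.04][:,2]))
pl=b[m&(abs(b[:,0]+.1)<.014)&(b[:,2]>.06)&(b[:,2]<.1)&(abs(b[:,1])<.04)]
print("plate x",np.percentile(pl[:,0],[5,50,95]).round(4),"y",np.percentile(pl[:,1],[2,98]).round(4))
h=b[m&(abs(b[:,0]-.06)<.012)&(abs(b[:,2])<.016)]; print("high sup y",np.percentile(h[:,1],[1,99]).round(4),len(h))
s=im[170:300,180:310]; cv2.imwrite("pics/crop3.png",cv2.resize(s,(600,600),interpolation=cv2.INTER_CUBIC)[...,::-1])
```

```text
at [ 0.0124 -0.0004  0.0307] [ 0.31912705  0.35276785 -0.63422235] 18.3333
stick y [-0.0146  0.0089] tail [0.1133 0.1147 0.1158] z 0.051099927812636246
plate x [-0.105  -0.1037 -0.0984] y [-0.0295 -0.0252]
high sup y [-0.2344  1.057 ] 340
```

View pics/crop3.png

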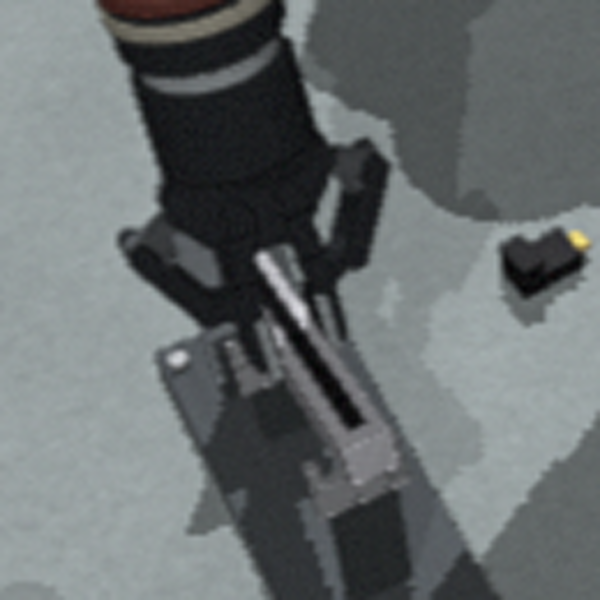

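The crop shows the stick straight above the bed, tail at crop (450,365), centred over the upper support's ears. It measures about 1 mm off laterally, with its origin 2 mm uphill of the TCP. I'll set it down.

Run:
```python
from h import *
c=np.array([.5043,-.249,.095]); yaw=.1495
B=bedR(yaw); o=bedtool(yaw,0).as_rotvec()
T=lambda x,z:c+B.apply([x,0.0005,.0244+z])
cur=lambda:(B.inv().apply(np.array(manip.read_eef_pos())-c)-[0,0,.0244]).round(4)
manip.dwell(.1); f0=np.array(manip.read_force())
manip.move_l(T(.008,.006),o,vel=.06); print(cur(),np.array(manip.read_force())-f0)
manip.move_l(T(.003,.004),vel=.03); print(cur(),np.array(manip.read_force())-f0)
for z in np.arange(.003,-.0035,-.0007):
    manip.move_l(T(.003,z),vel=.015); manip.dwell(.05)
    f=B.inv().apply(np.array(manip.read_force())-f0); print(round(z,4),cur(),f.round(2),np.array(manip.read_ft_torque()).round(2))
    if f[2]>4: break
print(manip.read_time())
```

```text
[0.0078 0.0008 0.0056] [-0.45609759  0.52551032 -0.22855732]
[0.0029 0.0004 0.0041] [ 1.04218691  0.66633398 -0.51741154]
0.003 [0.0031 0.0005 0.003 ] [ 0.76 -0.3   0.26] [-0.06  0.42 -0.01]
0.0023 [0.003  0.0005 0.0023] [ 0.01  0.   -0.52] [-0.06  0.39 -0.  ]
0.0016 [0.003  0.0005 0.0016] [ 0.96 -0.49  0.4 ] [-0.09  0.44 -0.02]
0.0009 [0.003  0.0006 0.0008] [ 1.58  0.78 -0.72] [-0.03  0.41  0.04]
0.0002 [0.003  0.0005 0.0002] [-0.26 -0.74 -0.04] [-0.12  0.45  0.02]
-0.0005 [0.003  0.0005 0.0002] [-3.66  3.12  8.95] [0.42 1.11 0.18]
21.175
```

Run:
```python
from h import *
c=np.array([.5043,-.249,.095]); yaw=.1495; B=bedR(yaw)
open_jaws(); manip.dwell(.3)
p=np.array(manip.read_eef_pos()); manip.move_l(p+B.apply([0,0,.14]),vel=.12)
manip.move_pose([.40,.08,.33],down(-np.pi/2).as_rotvec()); manip.dwell(.2)
im,d,P=snap("scene","pics/scene4.png")
b=B.inv().apply(P.reshape(-1,3)-c)
m=(d.ravel()>0)
k=b[m&(abs(b[:,1])<.02)&(b[:,2]>.015)&(b[:,2]<.03)&(b[:,0]>-.09)&(b[:,0]<.12)]
print(len(k),"x",np.percentile(k[:,0],[1,99]).round(4),"y",np.percentile(k[:,1],[2,98]).round(4))
for lo in np.arange(-.09,.12,.03):
    j=k[(k[:,0]>lo)&(k[:,0]<lo+.03)]; print(round(lo,2),np.percentile(j[:,1],[2,98]).round(4),np.median(j[:,2]).round(4)) if len(j) else 0
s=im[170:300,180:310]; cv2.imwrite("pics/crop4.png",cv2.resize(s,(600,600),interpolation=cv2.INTER_CUBIC)[...,::-1])
print(manip.read_time())
```

```text
549 x [-0.0797  0.1043] y [-0.0138  0.0096]
-0.09 [-0.0138  0.0092] 0.0205
-0.06 [-0.0137  0.0096] 0.0211
-0.03 [-0.0137  0.0091] 0.0215
0.0 [-0.0138  0.0096] 0.0213
0.03 [-0.0136  0.0095] 0.0213
0.06 [-0.0138  0.0095] 0.0216
0.09 [-0.0133  0.0098] 0.0205
24.9917
```

View pics/crop4.png

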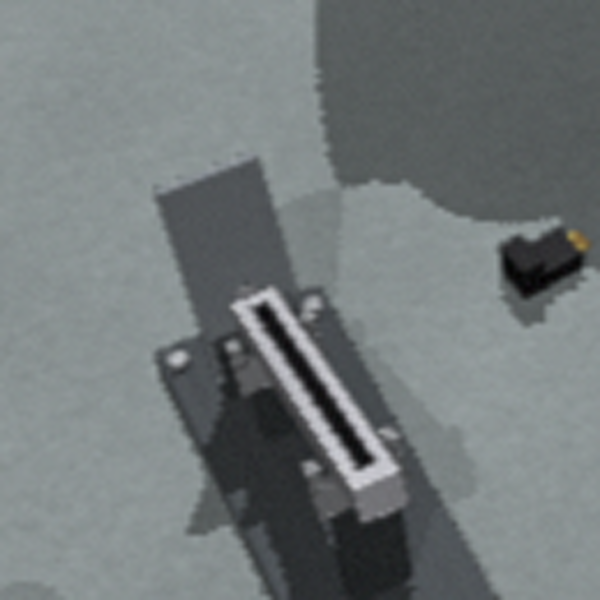

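The crop shows the stick on both supports between the ears, nose towards the stop plate. It measures level with the bed and centred. The body front is at bed x -80 mm, so the nose is at about -96 mm, inside the allowed range. Handing in.

```bash
python3 -c "
from h import *
print(job.close_job())"
```

```text
the job is handed in; nothing more can be done
None
```

The stick was drawn out from under the rack, laid flat and released, then regrasped by its middle and set on both cradle supports. Its nose measured about 4 mm from the stop, and the job was handed in at about 25 s of the 48 s allowed; the hand-in returned no verdict.

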